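# Set the nut cracker's gap collar to 6 and fill its hopper

## Robot

A 6-joint arm with a two-finger parallel gripper is mounted at the origin on the work surface. World frame = base frame: x ahead of the robot, y to its left, z up, the work surface at z = 0. Lengths are in mm, angles in degrees, forces in N, time in s.
With the tool pointing down it reaches from about 350 to 950 mm from the base axis. Payload 17.4 kg.
Tool frame: the origin (TCP) lies on the centre line of the jaws, within the pads' length; the fingertips stand 14 mm ahead of it and the grasp point (between the pads) lies 5 mm behind it; y points along the fingers, z is the direction in which the jaws open and shut, and the axes are right-handed (so a half turn about y gives the same grasp; the last joint's range is limited). The gripper opens to 93 mm and grips with 3 to 60 N. Pads are 15 mm wide; open, the fingers measure 128 mm over their backs; the gripper's body (75 mm by 188 mm) begins 65 mm behind the grasp point.
Start: joints at [63.151, 6.646, 82.598, -0, 90.757, -2.166], TCP at [281.887, 613.329, 232.646] pointing down, gripper open.
Joint ranges: [-162.19, 162.19], [-47.58, 125.68], [4.15, 143.07], [-65.23, 245.23], [0.69, 171.88], [-170.13, 170.13]. Speed limits (degrees/s): [108.29, 108.29, 127.2, 180, 180, 180].

## Interface

Orientations are given as [roll, pitch, yaw] about the fixed x, y, z axes, in that order (R = Rz(yaw) Ry(pitch) Rx(roll)).
In Python, from bench import env gives the robot as it stands.
- The arm moves only by the tool apply_moves, never from a script. Its argument "moves" is a list of rows, each a list of 7 numbers: the shift along the tool's x, y, z in mm, then the turn, a rotation vector about the tool's x, y, z in degrees, then the finger opening in mm, from 0 to 93. In form: [[dx, dy, dz, wx, wy, wz, jaw], ...]. A call has 1 to 10 rows; each row shifts and turns the commanded pose from where the row before left it, along the tool's axes as they then stand; what a row does not reach is not made up. A row lasts 1/10 s, in which the tool goes at most 50 mm and 8.59 degrees, less where a joint would pass 70% of its speed; a pose out of reach is approached as far as the arm can. A call is refused whole if a number of a shift passes 50 or a number of a turn 8.59, either way. A call with a gripper value outside its range is refused whole. The fingers move at their own pace and stop on an object; the grip force is fixed at half the most. Time passes only in rows, so rows that do not move let the fingers close. It gives the time, the measured TCP pose, the force and the opening at its end, in the units of the state.
- env.sense(): the state, without advancing time (a new reading comes with each control period).
- env.read_camera(name): name is "scene" or "top" or "wrist"; returns (picture, depth): 420x560x3 uint8, red, green, blue; 420x560 float32, mm along the optical axis (not along the pixel's ray), 0 where there is no reading.
- env.camera_params(name): a dict with "mtx" (3x3 intrinsics, pixels), "world_to_cam" (4x4, takes a point from world to camera coordinates). Camera axes: x right, y down, z forward; pixel columns grow to the right and rows downward; lengths in mm; the calibration is good to about 2 mm. A picture is of the moment at which its call begins: read the wrist's pose just before it. camera_params takes no time and is no camera call; for the wrist camera it gives the pose at the moment of the call.
- env.close_job(): hands the job in, once; it reports no verdict.
The state is a dict: "clock": time; "q": joint angles; "qd": joint speeds; "effort": joint torques, N m; "tool_pos": TCP position; "tool_rot": TCP orientation; "contact_force": force on the tool from outside, world axes, zero at the start; "wrist_torque": the same for the moment, N m; "gripper_width": finger opening in mm.
Only numpy, scipy, OpenCV 4.12 (cv2) and the standard library are available. Lean on these libraries where they do the work, as an engineer would, in place of code of your own. Each camera call takes 0.05 s, during which the arm holds its last target. There are 200 camera calls.

## Task

Get the nut cracker ready: first turn its clicking gap collar to 6 on the scale so that it rests in that click. Then tip the four nuts out of the small steel cup into the cracker's hopper and stand the empty cup upright on its cork mat again, its whole foot on the mat, with the collar still at 6. Leave the spice jars and the blue mug where they are.

Things in the scene. Friction and masses are not known exactly. Their poses are not given: they have to be found in the camera images.
- cracker: White fixed nut cracker on the worktop, housing 150 (x) by 280 (y) mm, top face 60 mm above the worktop. Origin: centre of its underside. On its top: an open aluminium hopper, centred 72 mm to its +y, and the gap collar, centred 78 mm to its -y. Its x axis points to the side where the scale marks are.
- hopper_floor (a point): Centre of the hopper's inner floor, 64 mm above the worktop. The hopper is an open cone with 4 mm wall: outer radius 36 mm at the bottom, 64 mm at the rim, the rim 46 mm above this point.
- collar_axis (a point): Point on the collar's axis at the height of the cracker's top face (60 mm above the worktop); it does not turn. Nine dark scale marks, 0 to 8, lie on the top face around it, 39 to 55 mm from the axis, 0.4 rad apart; 0, 4 and 8 are longer and broader. 0 is on the cracker's +y side (towards the hopper), 4 on its +x side, 8 on its -y side: numbers grow clockwise seen from above.
- collar_grip (a point): On the collar's axis, 30 mm above the cracker's top face: a height to grip. The collar is a grey upright cylinder of 54 mm diameter, with fine dark ribbing, its top 42 mm above the cracker's top face. Its axes turn with the collar.
- pointer (a point): Tip of the collar's dark pointer tab, at the foot of the collar, 38 mm from its axis; a dark line on the collar's top face points the same way. The mark that it points at is the setting.
- collar (a joint): Turn of the collar in rad, growing clockwise seen from above: 0.4 times the number on the scale (6 is 2.4 rad). A sprung detent clicks at every number: about 0.15 N m to leave a click, and let go between two it falls into the nearer one. Stops just beyond 0 and 8.
- cup: Loose plain steel cup, 120 g, without handle, a cone 76 mm high: outer radius 23 mm at the foot and 37 mm at the rim, wall 3 mm, floor 4 mm. Origin: centre of the underside of its foot; z along its axis to the mouth. Holds the four nuts at the start; then its centre of mass is about 28 mm above its foot (held weakly or much higher than that, it swings between the fingers).
- cup_rim (a point): Centre of the cup's mouth, 76 mm above its underside.
- mat: Round fixed cork mat, 130 mm across, 6 mm thick, on which the cup stands. Origin: centre of its underside.
- nut0: One of four equal brown nuts, about 25 by 21 mm, 11 g. Origin: its centre.
- nut1: One of four equal brown nuts, about 25 by 21 mm, 11 g. Origin: its centre.
- nut2: One of four equal brown nuts, about 25 by 21 mm, 11 g. Origin: its centre.
- nut3: One of four equal brown nuts, about 25 by 21 mm, 11 g. Origin: its centre.
- jar_a: Bystander: spice jar 85 mm high, 42 mm wide, black cap, on a small dark wooden tray 110 mm square. Origin: centre of its underside.
- jar_b: Bystander: spice jar 70 mm high, 42 mm wide, metal cap, on the same tray. Origin: centre of its underside.
- mug: Bystander: blue mug, 80 mm high, 76 mm wide, with a handle, at the left (+y) of the cracker. Origin: centre of its underside.
Mind the look-alikes: they are no part of the job. Of the things that look like the mat, take the one that is nearest to the robot's base at the start.

How it is judged:
By the outcome, as a careful person would: the job done as asked, in the order asked, and still so for the second after the job is handed in, with the robot touching nothing.
It also fails if it takes over 72 s, if anything falls off the work surface, if the arm or the gripper's body presses on something with over 40 N, if the wrist force passes 120 N, or if a joint passes its speed limit or range.

## Working session

There is one attempt and no reset: what is moved stays moved. The work goes in short steps, Python scripts to look and compute and a tool call to move; the robot and the scene stay as the last step left them, time stands still between calls to the robot, and variables do not carry over. Pictures are saved under pics/ and viewed, about 8 in all and at most 12, crops included, and the job is handed in when it is done.

Besides the shell and the picture viewer there is one more tool, called after "Call:" in YAML: its name, and indented under it one key for each argument. apply_moves: Moves the arm, as the interface text tells. Its arguments: {"type":"object","properties":{"moves":{"type":"array"}},"required":["moves"]}

```bash
ls; mkdir -p pics
cat > h.py <<'E'
import numpy as np, cv2
from bench import env
def cam(n):
    p=env.camera_params(n); im,d=env.read_camera(n); return im,d,np.array(p['mtx']),np.array(p['world_to_cam'])
def cloud(d,K,T):
    v,u=np.indices(d.shape); P=np.stack([(u-K[0,2])/K[0,0]*d,(v-K[1,2])/K[1,1]*d,d],-1)
    Ti=np.linalg.inv(T); return P@Ti[:3,:3].T+Ti[:3,3]
def ray(uv,z,K,T):
    uv=np.atleast_2d(np.array(uv,float)); Ti=np.linalg.inv(T)
    r=np.c_[(uv[:,0]-K[0,2])/K[0,0],(uv[:,1]-K[1,2])/K[1,1],np.ones(len(uv))]@Ti[:3,:3].T
    c=Ti[:3,3]; return c+r*((z-c[2])/r[:,2:3])
def save(n,im): cv2.imwrite('pics/'+n+'.png',im[...,::-1])
E
python3 - <<'E'
from h import *
np.set_printoptions(precision=1,suppress=True)
print(env.sense())
a=cam('top');b=cam('scene')
save('c1',np.vstack([cv2.resize(a[0],(800,600))])); save('s1',b[0])
np.savez('t.npz',*a); np.savez('s.npz',*b)
print(a[2],a[3],b[3])
E
```

```text
pics
{'clock': 0.0, 'q': array([63.2,  6.7, 82.6,  0. , 90.8, -2.2]), 'qd': array([ 0.,  0.,  0., -0.,  0.,  0.]), 'effort': array([ -0. , -72.1, -62.3,   0.1,   0. ,  -0. ]), 'tool_pos': array([281.8, 613.2, 231.9]), 'tool_rot': array([-90.1,   0. , -24.7]), 'contact_force': array([-0.2, -0.2,  0.3]), 'wrist_torque': array([ 0., -0.,  0.]), 'gripper_width': 92.93874633107711}
[[495.6   0.  284.5]
 [  0.  495.6 208.9]
 [  0.    0.    1. ]] [[  -0.    -1.    -0.   104.7]
 [  -1.     0.    -0.2  569.7]
 [   0.2    0.    -1.  1190.1]
 [   0.     0.     0.     1. ]] [[  -0.2    1.    -0.    29. ]
 [   0.7    0.1   -0.7 -351.5]
 [  -0.7   -0.1   -0.7 1495.5]
 [   0.     0.     0.     1. ]]
```

View pics/c1.png

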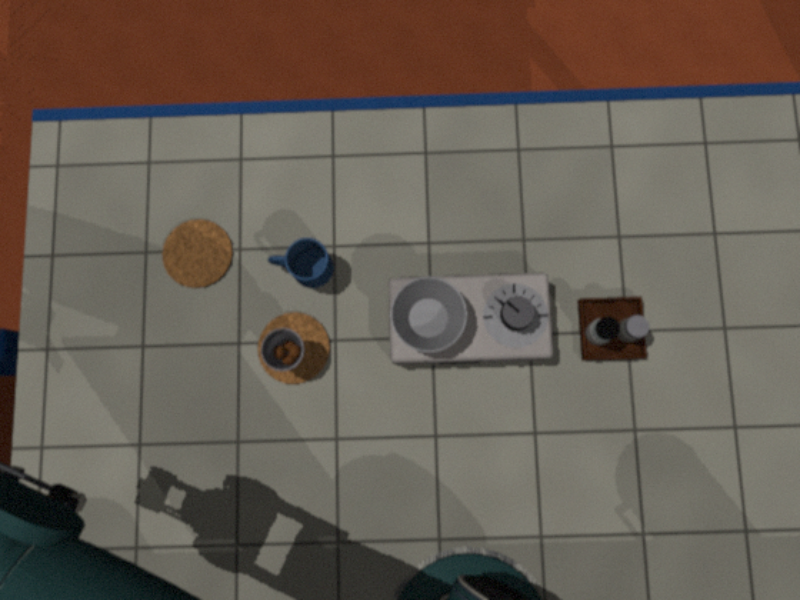

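View pics/s1.png

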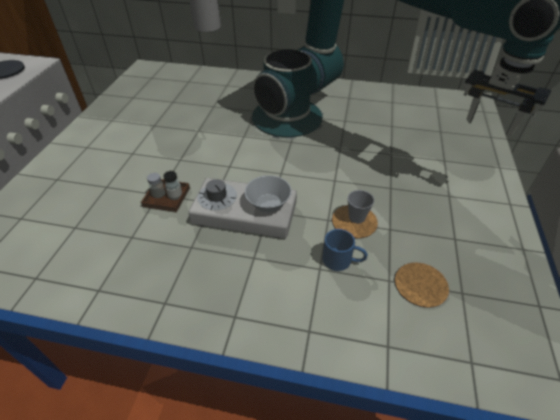

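Top view (800 px wide): cracker at (470,318), hopper (430,316), collar (519,314) with its pointer up-left at about mark 2. The cup is at (283,350) on the near mat (294,348); the mug is at (308,262) and the tray at (613,329). Next I'll measure with the depth data.

Run:
```python
from h import *
np.set_printoptions(precision=1,suppress=True)
t=np.load('t.npz');im,d,K,T=[t[f'arr_{i}'] for i in range(4)]
W=cloud(d,K,T); z=W[...,2]
v,u=np.indices(d.shape)
def box(x0,x1,y0,y1):
    s=.7; return (u>x0*s)&(u<x1*s)&(v>y0*s)&(v<y1*s)
def info(n,m):
    p=W[m]; c=cv2.minAreaRect(p[:,:2].astype(np.float32)); e=cv2.minEnclosingCircle(p[:,:2].astype(np.float32)); print(n,m.sum(),np.median(p[:,2]),c,e)
info('crk',box(370,570,255,380)&(z>50)&(z<68))
info('rim',box(370,480,255,380)&(z>100)&(z<118))
info('collar',box(480,570,255,380)&(z>92)&(z<112))
info('cuprim',box(240,350,300,400)&(z>76)&(z<95))
info('mug',box(260,350,220,300)&(z>60)&(z<95))
hsv=cv2.cvtColor(im,cv2.COLOR_RGB2HSV)
info('mat',box(240,350,300,400)&(hsv[...,1]>100)&(hsv[...,0]<25)&(z<14)&(z>-5))
print(z[int(450*.7),int(350*.7)])
info('tray',box(560,670,280,380)&(hsv[...,1]>100)&(z<30)); info('jars',box(560,670,280,380)&(z>50))
c=np.hstack([cv2.resize(im[180:270,265:395],(800,554),interpolation=cv2.INTER_CUBIC)]); save('col1',c)
s=env.camera_params('wrist'); 
Ti=np.linalg.inv(np.array(s['world_to_cam']));print(Ti,s['mtx'])
```

```text
crk 4693 60.87623327402389 ((536.7867431640625, -21.1949462890625), (280.12103271484375, 150.65216064453125), 89.9172592163086) ((536.1908569335938, -20.682090759277344), 155.41705322265625)
rim 619 107.58423741259298 ((536.3761596679688, 51.24147033691406), (124.64386749267578, 124.89476013183594), 42.84019470214844) ((536.7693481445312, 50.993350982666016), 63.532310485839844)
collar 415 102.46168443673696 ((535.81640625, -99.36119842529297), (53.88002395629883, 52.591636657714844), 75.3559799194336) ((535.5332641601562, -99.00775146484375), 28.225183486938477)
cuprim 149 81.23844606985676 ((488.3629150390625, 298.7786560058594), (70.61722564697266, 72.84708404541016), 89.25821685791016) ((488.42333984375, 299.44976806640625), 36.84714889526367)
mug 294 76.76873038043823 ((650.2622680664062, 265.3432312011719), (95.03787231445312, 74.80089569091797), 49.734954833984375) ((647.0008544921875, 272.1955871582031), 52.329036712646484)
mat 1160 6.499673257705922 ((497.72088623046875, 292.927734375), (125.5527114868164, 126.52743530273438), 27.32242202758789) ((498.2060852050781, 293.67999267578125), 64.51409912109375)
0.8233168474439481
tray 1185 6.821102042065604 ((513.0126342773438, -274.9245300292969), (111.08385467529297, 107.92253875732422), 89.95989227294922) ((512.7542724609375, -274.94512939453125), 75.44966125488281)
jars 548 77.63577346568445 ((456.6487121582031, -118.62460327148438), (53.17919921875, 416.0110168457031), 18.41887092590332) ((442.7770080566406, -123.10844421386719), 208.2236328125)
[[  0.4   0.9   0.3 211. ]
 [  0.9  -0.4  -0.1 646.6]
 [ -0.    0.3  -1.  384.1]
 [  0.    0.    0.    1. ]] [[372.6   0.  282.5]
 [  0.  372.6 207.6]
 [  0.    0.    1. ]]
```

View pics/col1.png

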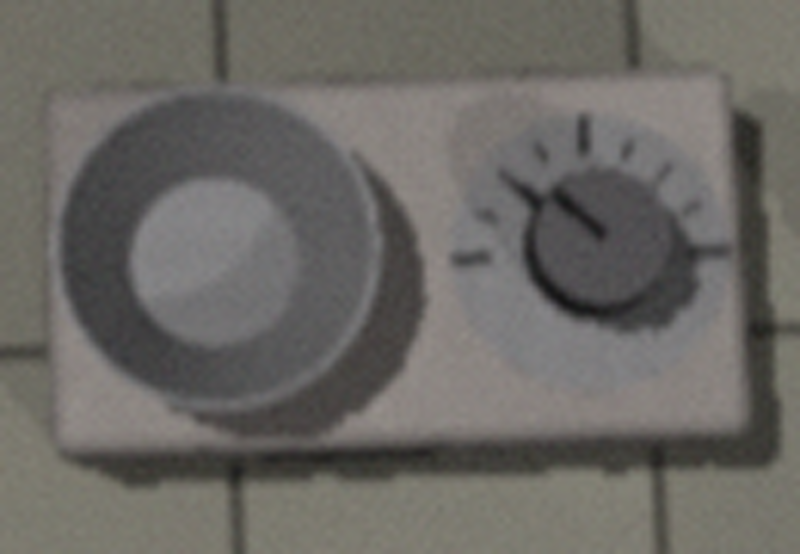

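Pictures so far: 3. This crop shows the pointer at (520,188), in line with mark 2, so the collar has to turn +1.6 rad (91.7°) clockwise. The cracker is axis-aligned at (537,-21), which puts the collar axis at (537,-99) and the hopper at (537,51). Moving to above the collar.

Call:
apply_moves:
  moves:
    - [33, 0, -33.8, 0, 0, 0, 93]
    - [33, 0, -33.8, 0, 0, 0, 93]
    - [33, 0, -33.8, 0, 0, 0, 93]
    - [33, 0, -33.8, 0, 0, 0, 93]
    - [33, 0, -33.8, 0, 0, 0, 93]
    - [33, 0, -33.8, 0, 0, 0, 93]
    - [33, 0, -33.8, 0, 0, 0, 93]
    - [33, 0, -33.8, 0, 0, 0, 93]

```text
clock: 0.9
tool_pos: [408.9, 255.6, 232.5]
tool_rot: [-90.0, -0.0, -24.7]
contact_force: [1.2, 0.1, 0.0]
gripper_width: 93.0
```

Call:
apply_moves:
  moves:
    - [33, 0, -33.8, 0, 0, 0, 93]
    - [33, 0, -33.8, 0, 0, 0, 93]
    - [33, 0, -33.8, 0, 0, 0, 93]
    - [33, 0, -33.8, 0, 0, 0, 93]
    - [33, 0, -33.8, 0, 0, 0, 93]
    - [33, 0, -33.8, 0, 0, 0, 93]
    - [33, 0, -33.8, 0, 0, 0, 93]
    - [33, 0, -33.8, 0, 0, 0, 93]
    - [0, 0, 0, 0, 0, 0, 93]
    - [0, 0, 0, 0, 0, 0, 93]

```text
clock: 1.9
tool_pos: [535.7, -99.2, 232.0]
tool_rot: [-90.0, 0.1, -24.8]
contact_force: [-0.9, -0.3, 0.8]
gripper_width: 93.1
```

Run:
```python
from h import *
np.set_printoptions(precision=1,suppress=True)
s=env.sense();print(s)
im,d,K,T=cam('wrist')
W=cloud(d,K,T);z=W[...,2]
m=(abs(W[...,0]-537)<40)&(abs(W[...,1]+99)<40)&(z>96)&(z<110)
p=W[m]
print(m.sum(),cv2.minEnclosingCircle(p[:,:2].astype(np.float32)),np.median(p[:,2]))
save('w1',im)
```

```text
{'clock': 1.9, 'q': array([-13.2,  -9.7,  98.6,   0. ,  91.1, -78.4]), 'qd': array([ 2.1, -1.2,  0.7,  0.2,  0. ,  0.4]), 'effort': array([ -3.1, -46.2, -63.1,  -0.2,  -0. ,  -0.3]), 'tool_pos': array([535.7, -99.2, 232. ]), 'tool_rot': array([-90. ,   0.1, -24.8]), 'contact_force': array([-0.9, -0.3,  0.8]), 'wrist_torque': array([-0.,  0.,  0.]), 'gripper_width': 93.09512229866527}
3578 ((534.2188110351562, -96.44226837158203), 27.4047908782959) 101.90977581303338
```

View pics/w1.png

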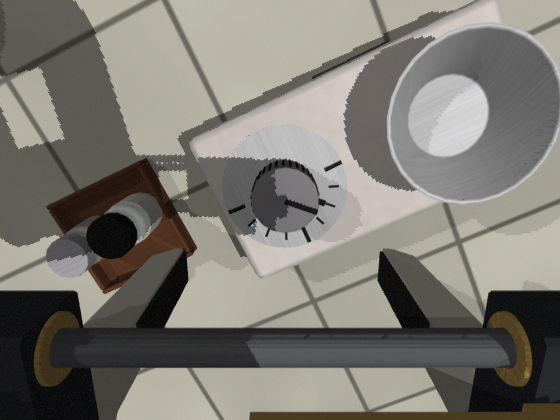

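Picture 4 (wrist): collar top at (285,190), pointer towards (325,205), jaws straddling it symmetrically. The centre reads (534,-96) here and (536,-99) from the top camera, so I'll use about (535.5,-98). Descending to grip.

Call:
apply_moves:
  moves:
    - [0, 40, 1, 0, 0, 0, 93]
    - [0, 45, 0, 0, 0, 0, 93]
    - [0, 40, 0, 0, 0, 0, 93]
    - [0, 22, 0, 0, 0, 0, 93]
    - [0, 0, 0, 0, 0, 0, 93]
    - [0, 0, 0, 0, 0, 0, 60]
    - [0, 0, 0, 0, 0, 0, 50]
    - [0, 0, 0, 0, 0, 0, 45]
    - [0, 0, 0, 0, 0, 0, 45]
    - [0, 0, 0, 0, 0, 0, 45]

```text
clock: 2.95
tool_pos: [536.4, -97.7, 86.2]
tool_rot: [-90.0, -0.0, -24.7]
contact_force: [0.2, -0.0, -0.8]
gripper_width: 57.6
```

Call:
apply_moves:
  moves:
    - [0, 0, 0, 0, 0, 0, 45]
    - [0, 0, 0, 0, 0, 0, 45]
    - [0, 0, 0, 0, 0, 0, 45]
    - [0, 0, 0, 0, 0, 0, 45]

```text
clock: 3.35
tool_pos: [536.3, -97.9, 86.0]
tool_rot: [-90.0, -0.0, -24.7]
contact_force: [-3.2, -2.7, 5.3]
gripper_width: 53.6
```

Call:
apply_moves:
  moves:
    - [0, 0, 0, 0, 4, 0, 45]
    - [0, 0, 0, 0, 8, 0, 45]
    - [0, 0, 0, 0, 8, 0, 45]
    - [0, 0, 0, 0, 8, 0, 45]
    - [0, 0, 0, 0, 8, 0, 45]
    - [0, 0, 0, 0, 8, 0, 45]
    - [0, 0, 0, 0, 8, 0, 45]
    - [0, 0, 0, 0, 8, 0, 45]
    - [0, 0, 0, 0, 8, 0, 45]
    - [0, 0, 0, 0, 8, 0, 45]

```text
clock: 4.35
tool_pos: [535.1, -98.4, 85.9]
tool_rot: [-90.2, -0.1, -101.0]
contact_force: [-16.3, -8.2, 12.6]
gripper_width: 53.2
```

Call:
apply_moves:
  moves:
    - [0, 0, 0, 0, 8, 0, 45]
    - [0, 0, 0, 0, 6, 0, 45]
    - [0, 0, 0, 0, 2.5, 0, 45]
    - [0, 0, 0, 0, 0, 0, 45]
    - [0, 0, 0, 0, 0, 0, 45]

```text
clock: 4.85
tool_pos: [534.8, -98.3, 86.0]
tool_rot: [-90.2, -0.2, -117.2]
contact_force: [-19.2, -5.4, 14.1]
gripper_width: 53.7
```

Run:
```python
from h import *
np.set_printoptions(precision=2,suppress=True)
s=env.sense();print(s)
```

```text
{'clock': 4.85, 'q': array([-13.05,  -5.12, 108.35,  -0.12,  76.96,  14.18]), 'qd': array([-0.06, -0.04, -0.04, -0.05, -0.06, -0.19]), 'effort': array([  4.93, -44.36, -59.24,   2.88,  -4.94,   0.18]), 'tool_pos': array([534.81, -98.34,  85.95]), 'tool_rot': array([ -90.16,   -0.16, -117.2 ]), 'contact_force': array([-19.17,  -5.36,  14.07]), 'wrist_torque': array([-1.07,  3.37,  0.06]), 'gripper_width': 53.74335776325909}
```

Call:
apply_moves:
  moves:
    - [0, 0, 0, 0, 0, 0, 70]
    - [0, 0, 0, 0, 0, 0, 93]
    - [0, 0, 0, 0, 0, 0, 93]
    - [0, 0, 0, 0, 0, 0, 93]
    - [0, -30, 0, 0, 0, 0, 93]
    - [0, -45, 0, 0, 0, 0, 93]
    - [0, -45, 0, 0, 0, 0, 93]
    - [0, -26, 0, 0, 0, 0, 93]
    - [0, 0, 0, 0, 0, 0, 93]

```text
clock: 5.75
tool_pos: [537.4, -97.8, 236.0]
tool_rot: [-89.7, 0.1, -117.2]
contact_force: [0.8, 0.9, -0.2]
gripper_width: 92.9
```

Run:
```python
from h import *
np.set_printoptions(precision=1,suppress=True)
print(env.sense()['tool_pos'])
im,d,K,T=cam('wrist')
H=T
def px(x,y,z):
    c=T@np.array([x,y,z,1]); c=K@c[:3]; return c[:2]/c[2]
c=px(536,-98.5,102)
g=cv2.getRectSubPix(im,(160,160),tuple(map(float,c)))
# top face line angle: dark pixels near the top disc
W=cloud(d,K,T); r=np.hypot(W[...,0]-536,W[...,1]+98.5); top=(r<22)&(abs(W[...,2]-102)<4)
gray=im.mean(2); pts=W[top&(gray<45)][:,:2]; print(len(pts))
if len(pts):
    m=pts.mean(0)-[536,-98.5]; print('clockwise from +y deg',np.degrees(np.arctan2(m[0],m[1])),'setting',np.arctan2(m[0],m[1])/.4)
save('w2',cv2.resize(g,(560,560),interpolation=cv2.INTER_CUBIC)); print(c)
```

```text
[537.4 -97.8 236. ]
151
clockwise from +y deg 133.02014853879288 setting 5.804098908734649
[281.3 203.5]
```

View pics/w2.png

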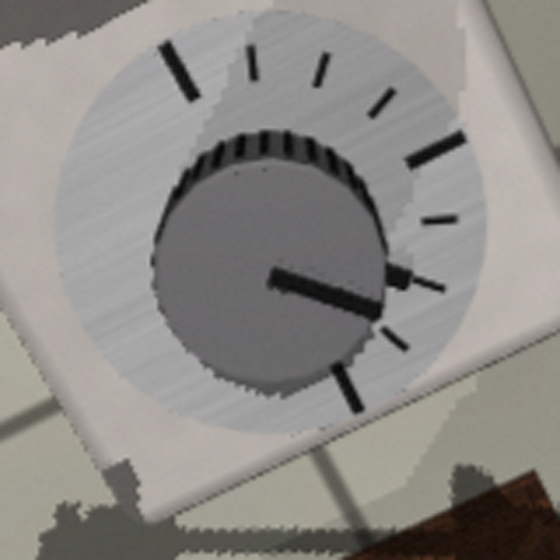

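Picture 5: the pointer tab at (400,277) is on mark 6 (marks 4 at (435,150), 5, 6 at (430,285), 7, 8), so the collar is set. Moving to a staging pose beside the cup, levelling the jaw direction, then tilting.

Call:
apply_moves:
  moves:
    - [-38.5, 0, -31.5, 0, 0, 0, 93]
    - [-38.5, 0, -31.5, 0, 0, 0, 93]
    - [-38.5, 0, -31.5, 0, 0, 0, 93]
    - [-38.5, 0, -31.5, 0, 0, 0, 93]
    - [-38.5, 0, -31.5, 0, 0, 0, 93]
    - [-38.5, 0, -31.5, 0, 0, 0, 93]
    - [-38.5, 0, -31.5, 0, 0, 0, 93]
    - [-38.5, 0, -31.5, 0, 0, 0, 93]
    - [-38.5, 0, -31.5, 0, 0, 0, 93]
    - [-38.5, 0, -31.5, 0, 0, 0, 93]

```text
clock: 6.8
tool_pos: [430.7, 390.6, 230.0]
tool_rot: [-90.0, -0.1, -117.2]
contact_force: [0.8, -0.1, -0.7]
gripper_width: 92.9
```

Call:
apply_moves:
  moves:
    - [0, 0, 0, 0, -8.3, 0, 93]
    - [0, 0, 0, 0, -8.3, 0, 93]
    - [0, 0, 0, 0, -8.3, 0, 93]
    - [0, 0, 0, 0, -8.3, 0, 93]
    - [0, 0, 0, 0, -8.3, 0, 93]
    - [0, 0, 0, 0, -8.3, 0, 93]
    - [0, 0, 0, 0, -8.3, 0, 93]
    - [0, 0, 0, 0, 0, 8, 93]
    - [0, 0, 0, 0, 0, 8, 93]
    - [0, 0, 0, 0, 0, 0, 93]

```text
clock: 7.8
tool_pos: [432.4, 387.2, 229.4]
tool_rot: [-90.2, 16.2, -59.3]
contact_force: [0.2, -0.6, -1.0]
gripper_width: 92.6
```

Run:
```python
from h import *
np.set_printoptions(precision=2,suppress=True)
from scipy.spatial.transform import Rotation as R
s=env.sense();print(s['q'],s['tool_pos'],s['tool_rot']); print(R.from_euler('xyz',s['tool_rot'],degrees=True).as_matrix())
```

```text
[31.33 -6.08 96.72 16.19 89.37  0.43] [432.43 387.22 229.45] [-90.17  16.19 -59.3 ]
[[ 0.49 -0.14  0.86]
 [-0.83  0.24  0.51]
 [-0.28 -0.96 -0.  ]]
```

```bash
cat >> h.py <<'E'
from scipy.spatial.transform import Rotation as R
def Rt(az,e,roll=0): # approach dir: azimuth az deg, depression e; jaw horizontal, roll about tool y
    az,e=np.radians([az,e]); a=np.array([np.cos(az)*np.cos(e),np.sin(az)*np.cos(e),-np.sin(e)])
    j=np.array([-np.sin(az),np.cos(az),0]); return R.from_matrix(np.c_[np.cross(a,j),a,j])*R.from_rotvec([0,roll,0],degrees=True)
def step(pos,rot):
    s=env.sense(); r0=R.from_euler('xyz',s['tool_rot'],degrees=True)
    print('shift tool',np.round(r0.inv().apply(np.array(pos)-s['tool_pos']),1),'rotvec',np.round((r0.inv()*rot).as_rotvec(degrees=True),2))
E
python3 - <<'E'
from h import *
print(Rt(-75,30).as_matrix().round(2))
step([458,404,150],Rt(-75,30))
E
```

```text
[[ 0.13  0.22  0.97]
 [-0.48 -0.84  0.26]
 [ 0.87 -0.5   0.  ]]
shift tool [20.8 76.6 30.8] rotvec [ -6.17  15.8  -75.65]
```

Call:
apply_moves:
  moves:
    - [0, 0, 0, -0.62, 1.58, -7.56, 93]
    - [0, 0, 0, -0.62, 1.58, -7.56, 93]
    - [0, 0, 0, -0.62, 1.58, -7.56, 93]
    - [0, 0, 0, -0.62, 1.58, -7.56, 93]
    - [0, 0, 0, -0.62, 1.58, -7.56, 93]
    - [0, 0, 0, -0.62, 1.58, -7.56, 93]
    - [0, 0, 0, -0.62, 1.58, -7.56, 93]
    - [0, 0, 0, -0.62, 1.58, -7.56, 93]
    - [0, 0, 0, -0.62, 1.58, -7.56, 93]
    - [0, 0, 0, -0.62, 1.58, -7.56, 93]

```text
clock: 8.8
tool_pos: [431.5, 389.9, 231.8]
tool_rot: [-89.1, -60.6, -75.5]
contact_force: [0.3, -0.0, -1.1]
gripper_width: 92.5
```

Call:
apply_moves:
  moves:
    - [0, 0, 0, 0, 0, 0, 93]
    - [0, 0, 0, 0, 0, 0, 93]

```text
clock: 9.0
tool_pos: [431.7, 389.4, 230.8]
tool_rot: [-89.7, -60.0, -75.0]
contact_force: [-0.0, -0.8, 1.0]
gripper_width: 93.0
```

Run:
```python
from h import *
s=env.sense();print(s['q'].round(1),s['tool_pos'].round(1),s['tool_rot'].round(1))
step([458,404,102],Rt(-75,30))
im,d,K,T=cam('wrist'); save('w3',im)
W=cloud(d,K,T); z=W[...,2]; q=np.hypot(W[...,0]-488,W[...,1]-299)<60
for lo,hi in [(76,90),(25,40),(40,55)]:
    p=W[q&(z>lo)&(z<hi)]; print(len(p), p.mean(0) if len(p) else 0, cv2.minEnclosingCircle(p[:,:2].astype(np.float32)) if len(p) else 0)
```

```text
[ 57.9  17.2  84.1 -46.5 118.4  34.9] [431.7 389.4 230.8] [-89.7 -60.  -75. ]
shift tool [-115.2   58.3   28.8] rotvec [-0.34 -0.    0.02]
1568 [485.68476001 305.3186832   79.74194097] ((486.62451171875, 302.2880859375), 37.41130065917969)
842 [478.06643303 323.9311945   32.70951741] ((484.2276611328125, 309.07916259765625), 27.718772888183594)
1589 [484.45620198 308.438353    48.38968619] ((486.33056640625, 303.3736267089844), 31.564105987548828)
```

View pics/w3.png

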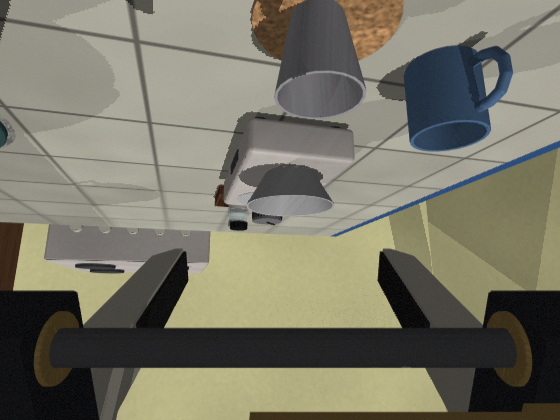

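Picture 6 (wrist): cup at (320,60) ahead, mug at (450,100). The camera hangs below the gripper here, so I'll roll half a turn for clearance, which gives the same grasp. That also leaves q6 range for the pour.

Call:
apply_moves:
  moves:
    - [0, 0, 0, 0, -8.5, 0, 93]
    - [0, 0, 0, 0, -8.5, 0, 93]
    - [0, 0, 0, 0, -8.5, 0, 93]
    - [0, 0, 0, 0, -8.5, 0, 93]
    - [0, 0, 0, 0, -8.5, 0, 93]
    - [0, 0, 0, 0, -8.5, 0, 93]
    - [0, 0, 0, 0, -8.5, 0, 93]
    - [0, 0, 0, 0, -8.5, 0, 93]
    - [0, 0, 0, 0, -8.5, 0, 93]
    - [0, 0, 0, 0, -8.5, 0, 93]

```text
clock: 10.05
tool_pos: [432.3, 388.4, 233.3]
tool_rot: [-149.8, -4.3, 12.8]
contact_force: [0.2, 0.4, -0.3]
gripper_width: 92.7
```

Call:
apply_moves:
  moves:
    - [0, 0, 0, 0, -8.5, 0, 93]
    - [0, 0, 0, 0, -8.5, 0, 93]
    - [0, 0, 0, 0, -8.5, 0, 93]
    - [0, 0, 0, 0, -8.5, 0, 93]
    - [0, 0, 0, 0, -8.5, 0, 93]
    - [0, 0, 0, 0, -8.5, 0, 93]
    - [0, 0, 0, 0, -8.5, 0, 93]
    - [0, 0, 0, 0, -8.5, 0, 93]
    - [0, 0, 0, 0, -8.5, 0, 93]
    - [0, 0, 0, 0, -8.5, 0, 93]

```text
clock: 11.05
tool_pos: [432.3, 388.4, 233.3]
tool_rot: [-106.7, 58.4, 86.0]
contact_force: [0.4, -0.4, 0.0]
gripper_width: 92.9
```

Call:
apply_moves:
  moves:
    - [0, 0, 0, 0, -8.5, 0, 93]
    - [0, 0, 0, 0, -1.5, 0, 93]
    - [0, 0, 0, 0, 0, 0, 93]
    - [0, 0, 0, 0, 0, 0, 93]

```text
clock: 11.45
tool_pos: [432.0, 388.6, 232.3]
tool_rot: [-90.8, 60.0, 104.4]
contact_force: [-0.9, 0.1, -0.3]
gripper_width: 92.8
```

Run:
```python
from h import *
s=env.sense();print(s['q'].round(1),s['tool_pos'].round(1),s['tool_rot'].round(1))
t=Rt(-75,30,180); a=t.as_matrix()[:,1]; g=np.array([487.5,300.5,37])
step(g+5*a-130*a,t)
```

```text
[  57.8   17.1   84.1  -46.6  118.5 -144.9] [432.  388.6 232.3] [-90.8  60.  104.4]
shift tool [119.6  58.9 -29.9] rotvec [ 0.25 -0.32 -0.01]
```

Call:
apply_moves:
  moves:
    - [30, 14.7, -7.5, 0, 0, 0, 93]
    - [30, 14.7, -7.5, 0, 0, 0, 93]
    - [30, 14.7, -7.5, 0, 0, 0, 93]
    - [29.6, 14.8, -7.4, 0.2, -0.3, 0, 93]
    - [0, 0, 0, 0, 0, 0, 93]
    - [0, 0, 0, 0, 0, 0, 93]

```text
clock: 12.05
tool_pos: [458.9, 404.9, 99.4]
tool_rot: [-89.7, 60.1, 105.3]
contact_force: [0.6, 0.8, 0.4]
gripper_width: 93.0
```

Run:
```python
from h import *
s=env.sense();print(s['q'].round(1),s['tool_pos'].round(1),s['tool_rot'].round(1))
t=Rt(-75,30,180); a=t.as_matrix()[:,1]; g=np.array([487.5,300.5,37])
step(g+5*a,t)
im,d,K,T=cam('wrist'); W=cloud(d,K,T); z=W[...,2]; q=np.hypot(W[...,0]-488,W[...,1]-299)<60
p=W[q&(z>76)&(z<90)]; print(len(p), cv2.minEnclosingCircle(p[:,:2].astype(np.float32)))
save('w4',im)
```

```text
[  56.7   27.1   84.4  -43.8  110.7 -138.1] [458.9 404.9  99.4] [-89.7  60.1 105.3]
shift tool [  0.2 130.   -0.6] rotvec [ 0.01  0.15 -0.11]
2133 ((486.75067138671875, 302.37615966796875), 37.36040496826172)
```

View pics/w4.png

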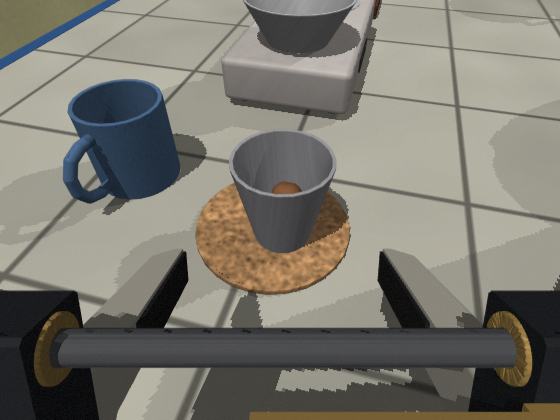

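Picture 7: cup at (283,190), centred between the fingers with a clear path to it. Advancing and gripping.

Call:
apply_moves:
  moves:
    - [0, 25, 0, 0, 0, 0, 93]
    - [0, 30, 0, 0, 0, 0, 93]
    - [0, 30, 0, 0, 0, 0, 93]
    - [0, 25, 0, 0, 0, 0, 93]
    - [0, 19, 0, 0, 0, 0, 93]
    - [0, 0, 0, 0, 0, 0, 93]
    - [0, 0, 0, 0, 0, 0, 93]

```text
clock: 12.8
tool_pos: [488.2, 297.5, 35.7]
tool_rot: [-89.8, 60.0, 105.3]
contact_force: [0.4, 0.4, 0.6]
gripper_width: 92.8
```

Call:
apply_moves:
  moves:
    - [0, 0, 0, 0, 0, 0, 75]
    - [0, 0, 0, 0, 0, 0, 68]
    - [0, 0, 0, 0, 0, 0, 64]
    - [0, 0, 0, 0, 0, 0, 61]
    - [0, 0, 0, 0, 0, 0, 58]
    - [0, 0, 0, 0, 0, 0, 55]
    - [0, 0, 0, 0, 0, 0, 45]
    - [0, 0, 0, 0, 0, 0, 40]
    - [0, 0, 0, 0, 0, 0, 40]
    - [0, 0, 0, 0, 0, 0, 40]

```text
clock: 13.8
tool_pos: [487.9, 297.1, 34.5]
tool_rot: [-89.7, 60.1, 105.4]
contact_force: [0.0, 2.4, 3.7]
gripper_width: 59.1
```

Run:
```python
from h import *
s=env.sense();print(s['q'].round(1),s['tool_pos'].round(1),s['tool_rot'].round(1),s['contact_force'],s['gripper_width'])
```

```text
[  49.7   24.    95.9  -46.4  100.3 -136.7] [487.9 297.1  34.5] [-89.7  60.1 105.4] [0.04919525 2.40698676 3.70525634] 59.11785372444288
```

Call:
apply_moves:
  moves:
    - [-9, -5.2, 0, 0, 0, 0, 40]
    - [-22, -12.7, 0, 0, 0, 0, 40]
    - [-31, -17.9, 0, 0, 0, 0, 40]
    - [-31, -17.9, 0, 0, 0, 0, 40]
    - [-31, -17.9, 0, 0, 0, 0, 40]
    - [-22, -12.7, 0, 0, 0, 0, 40]
    - [-9, -5.2, 0, 0, 0, 0, 40]
    - [0, 0, 0, 0, 0, 0, 40]

```text
clock: 14.6
tool_pos: [488.5, 297.4, 214.4]
tool_rot: [-89.8, 60.0, 105.3]
contact_force: [-0.2, -0.2, -1.7]
gripper_width: 59.0
```

Run:
```python
from h import *
s=env.sense();print(s['q'].round(1),s['tool_pos'].round(1),s['tool_rot'].round(1),s['contact_force'],s['gripper_width'])
# pour planning: mouth centre vs roll
for e in (30,22):
  for roll in (0,90,110,120,135,150,170):
    t=Rt(-75,e,180+roll); m0=R.from_matrix(Rt(-75,30,180).as_matrix()).inv().apply([0,0,1]); m=t.apply(m0); a=t.as_matrix()[:,1]
    print(e,roll,'mouth dir',m.round(2),'mouth offset from TCP',(-5*a+45*m).round(0))
im,d,K,T=cam('scene'); save('s2',cv2.resize(im[130:280,150:400],(750,450)))
```

```text
[  49.7   12.8   91.   -49.8  111.  -149. ] [488.5 297.4 214.4] [-89.8  60.  105.3] [-0.2018671  -0.24799376 -1.74626337] 59.0212317997329
30 0 mouth dir [-0.  0.  1.] mouth offset from TCP [-1.  4. 48.]
30 90 mouth dir [-0.95  0.19  0.25] mouth offset from TCP [-44.  13.  14.]
30 110 mouth dir [-0.94  0.35 -0.01] mouth offset from TCP [-43.  20.   2.]
30 120 mouth dir [-0.89  0.43 -0.13] mouth offset from TCP [-41.  24.  -3.]
30 135 mouth dir [-0.78  0.56 -0.28] mouth offset from TCP [-36.  29. -10.]
30 150 mouth dir [-0.63  0.67 -0.4 ] mouth offset from TCP [-29.  34. -15.]
30 170 mouth dir [-0.37  0.79 -0.49] mouth offset from TCP [-18.  40. -19.]
22 0 mouth dir [-0.04  0.13  0.99] mouth offset from TCP [-3. 11. 46.]
22 90 mouth dir [-0.96  0.22  0.19] mouth offset from TCP [-44.  15.  10.]
22 110 mouth dir [-0.93  0.34 -0.09] mouth offset from TCP [-43.  20.  -2.]
22 120 mouth dir [-0.89  0.41 -0.21] mouth offset from TCP [-41.  23.  -8.]
22 135 mouth dir [-0.77  0.51 -0.38] mouth offset from TCP [-36.  27. -15.]
22 150 mouth dir [-0.61  0.61 -0.51] mouth offset from TCP [-29.  32. -21.]
22 170 mouth dir [-0.35  0.72 -0.6 ] mouth offset from TCP [-17.  37. -25.]
```

View pics/s2.png

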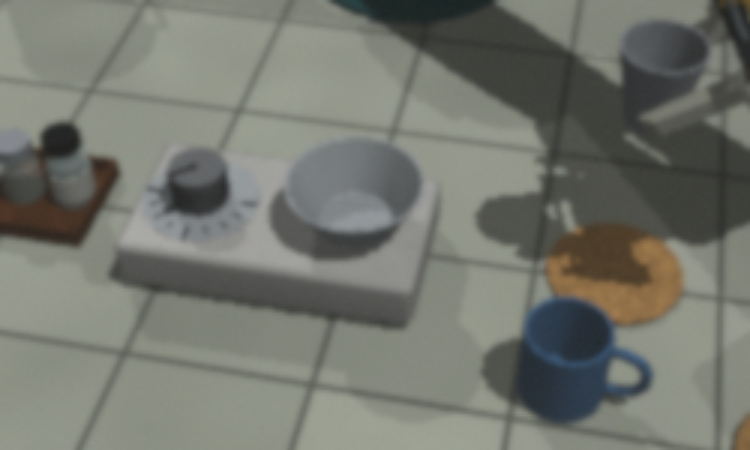

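Picture 8: the cup is held upright at (665,70), the nuts still inside, and the mat is clear. Moving to the pour position.

Call:
apply_moves:
  moves:
    - [-6.7, 15.9, -1.7, 0, 0, 0, 40]
    - [-13.5, 31.7, -3.4, 0, 0, 0, 40]
    - [-18, 42.3, -4.5, 0, 0, 0, 40]
    - [-18, 42.3, -4.5, 0, 0, 0, 40]
    - [-18, 42.3, -4.5, 0, 0, 0, 40]
    - [-18, 42.3, -4.5, 0, 0, 0, 40]
    - [-13.5, 31.7, -3.4, 0, 0, 0, 40]
    - [-6.7, 15.9, -1.7, 0, 0, 0, 40]
    - [0, 0, 0, 0, 0, 0, 40]

```text
clock: 15.55
tool_pos: [589.6, 27.1, 177.3]
tool_rot: [-89.4, 60.1, 105.5]
contact_force: [0.4, 0.3, -2.2]
gripper_width: 58.9
```

Run:
```python
from h import *
s=env.sense();print(s['q'].round(1),s['tool_pos'].round(1),s['tool_rot'].round(1),s['contact_force'],s['gripper_width'])
```

```text
[  24.6    3.5  105.1  -58.7   88.9 -159.4] [589.6  27.1 177.3] [-89.4  60.1 105.5] [ 0.44413308  0.33184818 -2.19846772] 58.90901465195523
```

Call:
apply_moves:
  moves:
    - [0, 0, 0, 0, 5, 0, 40]
    - [0, 0, 0, 0, 8, 0, 40]
    - [0, 0, 0, 0, 8, 0, 40]
    - [0, 0, 0, 0, 8, 0, 40]
    - [0, 0, 0, 0, 8, 0, 40]
    - [0, 0, 0, 0, 8, 0, 40]
    - [0, 0, 0, 0, 8, 0, 40]
    - [0, 0, 0, 0, 8, 0, 40]
    - [0, 0, 0, 0, 8, 0, 40]
    - [0, 0, 0, 0, 8, 0, 40]

```text
clock: 16.55
tool_pos: [589.6, 30.5, 178.2]
tool_rot: [-149.4, 11.2, 21.6]
contact_force: [-0.3, -0.6, -1.7]
gripper_width: 59.1
```

Call:
apply_moves:
  moves:
    - [0, 0, 0, 0, 7, 0, 40]
    - [0, 0, 0, 0, 6, 0, 40]
    - [0, 0, 0, 0, 6, 0, 40]
    - [0, 0, 0, 0, 6, 0, 40]
    - [0, 0, 0, 0, 6, 0, 40]
    - [0, 0, 0, 0, 6, 0, 40]
    - [0, 0, 0, 0, 6, 0, 40]
    - [0, 0, 0, 0, 6, 0, 40]
    - [0, 0, 0, 0, 6, 0, 40]
    - [0, 0, 0, 0, 0, 0, 40]

```text
clock: 17.55
tool_pos: [589.7, 30.4, 178.3]
tool_rot: [-142.3, -35.3, -9.0]
contact_force: [0.6, -0.1, -0.6]
gripper_width: 58.9
```

Run:
```python
from h import *
s=env.sense();print(s['q'].round(1),s['tool_pos'].round(1),s['tool_rot'].round(1),s['contact_force'].round(2),s['wrist_torque'].round(2),s['gripper_width'])
a=cam('top');b=cam('scene')
save('p1',np.hstack([cv2.resize(a[0][150:290,220:400],(400,312),interpolation=2),cv2.resize(b[0][110:250,150:330],(400,312),interpolation=2)]))
```

```text
[ 24.9   3.5 105.  -58.7  89.  -27.3] [589.7  30.4 178.3] [-142.3  -35.3   -9. ] [ 0.6  -0.06 -0.64] [0.6  0.17 0.01] 58.88660227114937
```

View pics/p1.png

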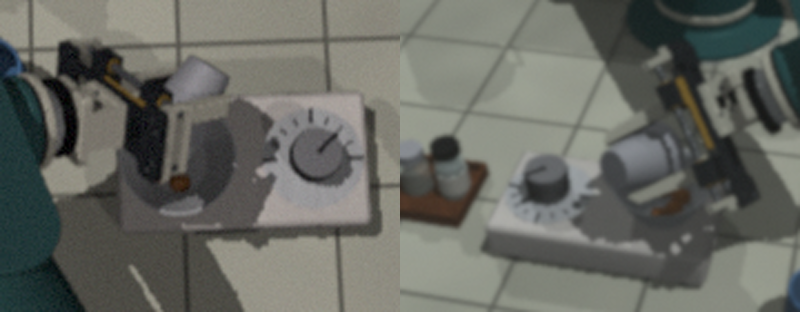

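Picture 9: brown nuts are in the hopper (scene crop (670,203)) and the collar is still at its setting. I'll empty the cup fully with more roll, keeping its mouth over the hopper.

Run:
```python
from h import *
s=env.sense(); r=R.from_euler('xyz',s['tool_rot'],degrees=True)
step(s['tool_pos']+[-22,-12,4],r)
```

```text
shift tool [-14.    3.1 -20.9] rotvec [0. 0. 0.]
```

Call:
apply_moves:
  moves:
    - [-7, 1.5, -10.5, 0, 0, 0, 40]
    - [-7, 1.5, -10.5, 0, 0, 0, 40]
    - [0, 0, 0, 0, 8, 0, 40]
    - [0, 0, 0, 0, 8, 0, 40]
    - [0, 0, 0, 0, 8, 0, 40]
    - [0, 0, 0, 0, 8, 0, 40]
    - [0, 0, 0, 0, 5, 0, 40]
    - [0, 0, 0, 0, 0, 0, 40]
    - [0, 0, 0, 0, 5, 0, 40]
    - [0, 0, 0, 0, -5, 0, 40]

```text
clock: 18.65
tool_pos: [567.3, 17.2, 183.0]
tool_rot: [-108.7, -58.2, -53.3]
contact_force: [0.2, -0.1, -0.6]
gripper_width: 59.1
```

Call:
apply_moves:
  moves:
    - [0, 0, 0, 0, 5, 0, 40]
    - [0, 0, 0, 0, -5, 0, 40]
    - [0, 0, 0, 0, 0, 0, 40]

```text
clock: 18.95
tool_pos: [567.4, 17.2, 183.0]
tool_rot: [-109.1, -58.1, -52.8]
contact_force: [-0.2, 0.1, -1.1]
gripper_width: 58.7
```

Call:
apply_moves:
  moves:
    - [0, 0, 0, 0, -8, 0, 40]
    - [0, 0, 0, 0, -8.5, 0, 40]
    - [0, 0, 0, 0, -8.5, 0, 40]
    - [0, 0, 0, 0, -8.5, 0, 40]
    - [0, 0, 0, 0, -8.5, 0, 40]
    - [0, 0, 0, 0, -8.5, 0, 40]
    - [0, 0, 0, 0, -8.5, 0, 40]
    - [0, 0, 0, 0, -8.5, 0, 40]
    - [0, 0, 0, 0, -8.5, 0, 40]
    - [0, 0, 0, 0, -8.5, 0, 40]

```text
clock: 19.95
tool_pos: [567.5, 17.3, 182.9]
tool_rot: [-149.9, 5.3, 18.1]
contact_force: [0.4, -0.2, -1.5]
gripper_width: 59.3
```

Call:
apply_moves:
  moves:
    - [0, 0, 0, 0, -8.5, 0, 40]
    - [0, 0, 0, 0, -8.5, 0, 40]
    - [0, 0, 0, 0, -8.5, 0, 40]
    - [0, 0, 0, 0, -8.5, 0, 40]
    - [0, 0, 0, 0, -8.5, 0, 40]
    - [0, 0, 0, 0, -8.5, 0, 40]
    - [0, 0, 0, 0, -8.5, 0, 40]
    - [0, 0, 0, 0, -8.5, 0, 40]
    - [0, 0, 0, 0, -8.5, 0, 40]
    - [0, 0, 0, 0, 0, 0, 40]

```text
clock: 20.95
tool_pos: [567.6, 17.3, 182.9]
tool_rot: [-103.0, 59.2, 90.0]
contact_force: [-0.6, 0.4, -0.5]
gripper_width: 58.8
```

Run:
```python
from h import *
s=env.sense();print(s['clock'],s['q'].round(1),s['tool_pos'].round(1),s['tool_rot'].round(1),s['contact_force'].round(2),s['gripper_width'])
im,d,K,T=cam('wrist'); save('w5',im)
t=Rt(-75,30,180); step([488,297,214],t)
```

```text
20.95 [ 2.460e+01  1.000e-01  1.081e+02 -5.870e+01  8.900e+01 -1.520e+02] [567.6  17.3 182.9] [-103.    59.2   90. ] [-0.55  0.4  -0.52] 58.80589034596956
shift tool [ 116.3 -267.5   20.7] rotvec [ 0.03 -7.94 -0.08]
```

View pics/w5.png

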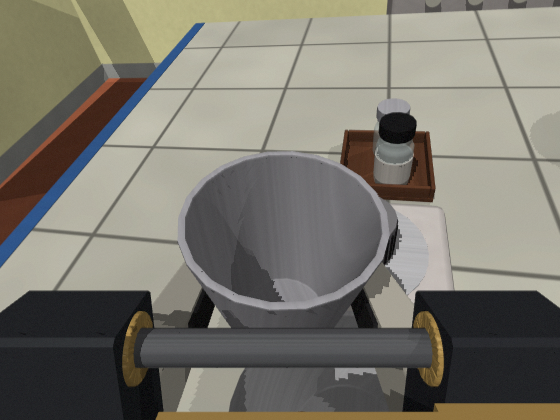

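Picture 10: the cup's floor at (290,290) is visible and empty. Carrying it back over the mat.

Call:
apply_moves:
  moves:
    - [0, 0, 0, 0, -7.9, 0, 40]
    - [7.1, -16, 0.3, 0, 0, 0, 40]
    - [14.2, -32.1, 0.5, 0, 0, 0, 40]
    - [19, -42.8, 0.7, 0, 0, 0, 40]
    - [19, -42.8, 0.7, 0, 0, 0, 40]
    - [19, -42.8, 0.7, 0, 0, 0, 40]
    - [19, -42.8, 0.7, 0, 0, 0, 40]
    - [14.2, -32.1, 0.5, 0, 0, 0, 40]
    - [7.1, -16, 0.3, 0, 0, 0, 40]
    - [0, 0, 0, 0, 0, 0, 40]

```text
clock: 22.0
tool_pos: [487.6, 298.8, 213.3]
tool_rot: [-90.1, 60.1, 105.0]
contact_force: [0.3, -1.0, -1.4]
gripper_width: 58.7
```

Run:
```python
from h import *
s=env.sense();print(s['q'].round(1),s['tool_pos'].round(1),s['tool_rot'].round(1),s['contact_force'].round(2),s['gripper_width'])
im,d,K,T=cam('wrist')
W=cloud(d,K,T); z=W[...,2]; c=s['tool_pos']
q=(np.hypot(W[...,0]-c[0],W[...,1]-c[1])<60)
m=q&(z>c[2]+38)&(z<c[2]+65); p=W[m]; 
print('rim z spread',np.percentile(p[:,2],[50,90,97,99.5]).round(1))
top=p[p[:,2]>np.percentile(p[:,2],99)-6]
A=np.c_[top[:,:2]-top[:,:2].mean(0),np.ones(len(top))]; print('tilt fit',np.linalg.lstsq(A,top[:,2],rcond=None)[0].round(3),cv2.minEnclosingCircle(top[:,:2].astype(np.float32)))
step([488,297,50],Rt(-75,30,180))
a=cam('top'); W=cloud(a[1],a[2],a[3]); hs=cv2.cvtColor(a[0],cv2.COLOR_RGB2HSV)
m=(np.hypot(W[...,0]-536,W[...,1]-51)<58)&(hs[...,1]>90)&(hs[...,0]<20); print('nut px',m.sum(),W[m].mean(0).round(0))
save('h1',cv2.resize(a[0][150:290,160:400],(800,467),interpolation=2))
```

```text
[  49.8   12.9   91.   -49.8  111.  -148.7] [487.6 298.8 213.3] [-90.1  60.1 105. ] [ 0.28 -1.04 -1.39] 58.658155438758726
rim z spread [259.  261.  261.4 275.9]
tilt fit [-4.0000e-03  2.5000e-02  2.5969e+02] ((483.6291809082031, 313.6171569824219), 47.46121597290039)
shift tool [1.412e+02 8.180e+01 1.000e-01] rotvec [ 0.06  0.02 -0.1 ]
nut px 243 [542.  61.  83.]
```

View pics/h1.png

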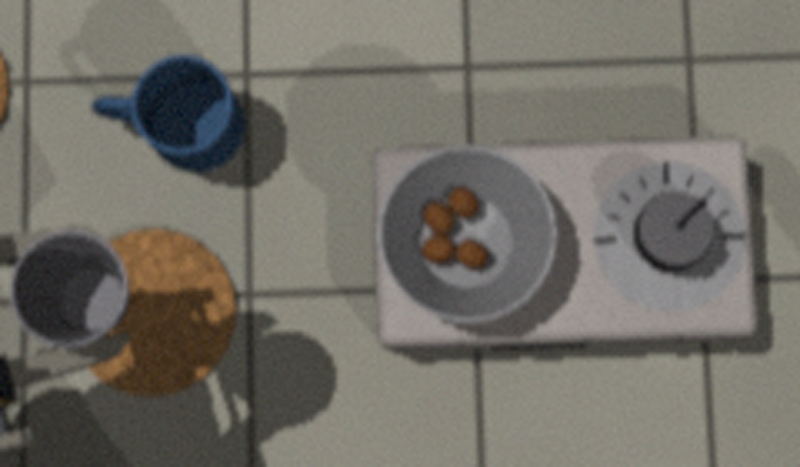

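Picture 11: four nuts in the hopper around (455,228), the collar line pointing at 6, and the cup empty over the mat. The rim sits 47 mm above the TCP, as when I gripped it, so it has not slipped. Lowering.

Call:
apply_moves:
  moves:
    - [17.3, 10, 0, 0, 0, 0, 40]
    - [34.6, 20, 0, 0, 0, 0, 40]
    - [34.6, 20, 0, 0, 0, 0, 40]
    - [30.3, 17.5, 0, 0, 0, 0, 40]
    - [17.3, 10, 0, 0, 0, 0, 40]
    - [8.7, 5, 0, 0, 0, 0, 40]
    - [0, 0, 0, 0, 0, 0, 40]
    - [0, 0, 0, 0, 0, 0, 40]

```text
clock: 22.9
tool_pos: [488.2, 297.1, 49.7]
tool_rot: [-90.0, 60.1, 105.1]
contact_force: [0.2, 0.0, -0.7]
gripper_width: 59.0
```

Call:
apply_moves:
  moves:
    - [2.6, 1.5, 0, 0, 0, 0, 40]
    - [2.6, 1.5, 0, 0, 0, 0, 40]
    - [0, 0, 0, 0, 0, 0, 40]

```text
clock: 23.2
tool_pos: [487.7, 297.0, 42.6]
tool_rot: [-89.8, 60.1, 105.2]
contact_force: [0.5, -0.4, -0.4]
gripper_width: 58.9
```

Call:
apply_moves:
  moves:
    - [1.7, 1, 0, 0, 0, 0, 40]
    - [1.7, 1, 0, 0, 0, 0, 40]
    - [0.9, 0.5, 0, 0, 0, 0, 40]
    - [0, 0, 0, 0, 0, 0, 40]

```text
clock: 23.6
tool_pos: [487.7, 296.8, 37.3]
tool_rot: [-89.8, 60.1, 105.3]
contact_force: [-0.7, 0.7, -0.7]
gripper_width: 58.7
```

Call:
apply_moves:
  moves:
    - [0.9, 0.5, 0, 0, 0, 0, 40]
    - [0.9, 0.5, 0, 0, 0, 0, 40]
    - [0, 0, 0, 0, 0, 0, 40]
    - [0, 0, 0, 0, 0, 0, 40]

```text
clock: 24.0
tool_pos: [487.7, 296.9, 35.4]
tool_rot: [-89.8, 60.1, 105.3]
contact_force: [-0.4, 0.1, -0.5]
gripper_width: 58.5
```

Call:
apply_moves:
  moves:
    - [0.9, 0.5, 0, 0, 0, 0, 40]
    - [0, 0, 0, 0, 0, 0, 40]
    - [0, 0, 0, 0, 0, 0, 40]

```text
clock: 24.3
tool_pos: [487.8, 296.9, 34.5]
tool_rot: [-89.8, 60.1, 105.2]
contact_force: [0.2, -0.0, 1.1]
gripper_width: 58.6
```

Call:
apply_moves:
  moves:
    - [0.9, 0.5, 0, 0, 0, 0, 40]
    - [0, 0, 0, 0, 0, 0, 40]
    - [0, 0, 0, 0, 0, 0, 40]

```text
clock: 24.6
tool_pos: [487.9, 297.0, 34.5]
tool_rot: [-89.9, 60.1, 105.1]
contact_force: [-2.6, -1.7, 9.7]
gripper_width: 58.8
```

In contact with the mat. Releasing and backing off along the approach line.

Call:
apply_moves:
  moves:
    - [-0.4, -0.2, 0, 0, 0, 0, 57]
    - [0, 0, 0, 0, 0, 0, 60]
    - [0, 0, 0, 0, 0, 0, 64]
    - [0, 0, 0, 0, 0, 0, 70]
    - [0, 0, 0, 0, 0, 0, 80]
    - [0, 0, 0, 0, 0, 0, 93]
    - [0, 0, 0, 0, 0, 0, 93]
    - [0, 0, 0, 0, 0, 0, 93]

```text
clock: 25.4
tool_pos: [487.7, 296.9, 33.8]
tool_rot: [-89.8, 60.1, 105.3]
contact_force: [0.4, 0.4, 0.8]
gripper_width: 92.3
```

Call:
apply_moves:
  moves:
    - [0, -10, 0, 0, 0, 0, 93]
    - [0, -25, 0, 0, 0, 0, 93]
    - [0, -35, 0, 0, 0, 0, 93]
    - [0, -40, 0, 0, 0, 0, 93]
    - [0, -40, 0, 0, 0, 0, 93]
    - [0, -30, 0, 0, 0, 0, 93]
    - [0, 0, 0, 0, 0, 0, 93]
    - [0, 0, 0, 0, 0, 0, 93]

```text
clock: 26.2
tool_pos: [447.0, 448.2, 123.6]
tool_rot: [-89.8, 60.1, 105.3]
contact_force: [-0.4, -1.5, -0.2]
gripper_width: 93.1
```

Run:
```python
from h import *
s=env.sense();print(s['clock'],s['tool_pos'].round(1),s['contact_force'].round(2),s['gripper_width'])
b=cam('wrist');a=cam('top')
W=cloud(b[1],b[2],b[3]); z=W[...,2]; p=W[(np.hypot(W[...,0]-488,W[...,1]-299)<60)&(z>76)&(z<90)]
print(len(p),cv2.minEnclosingCircle(p[:,:2].astype(np.float32)),np.percentile(p[:,2],[50,95]))
save('f1',np.hstack([cv2.resize(b[0],(400,300)),cv2.resize(a[0][150:285,160:340],(400,300),interpolation=2)]))
```

```text
26.2 [447.  448.2 123.6] [-0.39 -1.45 -0.23] 93.13636577951998
1512 ((486.5029296875, 301.9371643066406), 37.402915954589844) [80.54509783 82.46954332]
```

View pics/f1.png

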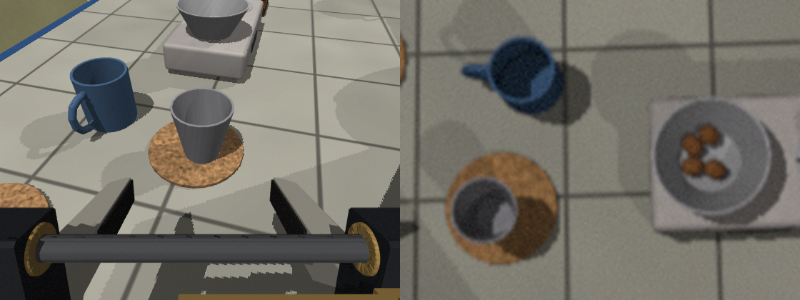

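Picture 12: the cup is upright and empty on the near mat, its foot well inside the edge. The four nuts are in the hopper and the mug is unmoved. Handing in.

```bash
python3 -c "
from h import *
print(env.close_job())"
```

```text
the job is handed in; nothing more can be done
None
```

The job is done and handed in, at about 26 s on the robot's clock.

- **Collar:** I turned it from 2 to 6 and let it rest in the click. The wrist picture right after release showed the pointer tab on mark 6. A rough angle estimate from the top line's dark pixels gave 5.8, and I trusted the picture. After the pour, the top picture still showed the line at 6; the last picture did not include the collar.
- **Nuts:** I gripped the cup from the side, rolled it over the hopper and emptied it. The last top picture shows all four nuts in the hopper, and the cup was seen empty.
- **Cup:** It stands upright on the mat nearest the robot, at about (487, 302). The mat's centre is about (498, 293), so the whole foot is on it. The rim is at about 81–82 mm, as expected for a cup standing on the 6 mm mat.
- **Other checks:** The gripper was open and clear of everything at the end. The mug looked unmoved in the last picture. The jars were last seen standing on their tray during the pour, and the arm did not go near them after that. I saw no force reading above about 25 N.

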